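# Draw the vent flap shut with the hook pole

### The job

The extraction box on the table stands with its roof flap open. Take the hook pole from its fork stand, put its prong through the ring eye on the flap's edge, and draw the flap down until the catch snaps behind it and it stays shut by itself; then unhook the pole and hang it back in the fork. Work the flap only with the pole, never with the gripper, keep the pole's force on it under 20 N, and leave the other things on the table where they are.

Things in the scene. Friction and masses are not known exactly. Their poses are not given: they have to be found in the camera images.
- vent_box: grey metal extraction box, 130 (x) x 200 (y) x 100 mm high, fixed, open on top between two side cheeks; origin under its centre, x from its low louvred front (-x, robot side) to its back, z up. Inside the front, a spring catch and a rubber seal sit on one sill whose height differs by up to 16 mm between set-ups and is not told: the shut flap's eye lies 74 to 96 mm above the table, so feel for it.
- flap_hinge (a point): middle of the flap's hinge axis at the back of the box: 60 mm behind the box's origin, 85 mm up; axes as the box, hinge axis along y. The hinge has a spring and friction: let go above about 0.7 rad the flap stays; let go lower but not caught, it springs open again. Drawing it down takes 2 to 5 N at the eye.
- flap: plain aluminium roof flap, 125 long x 180 wide x 4 mm, hinged along its back edge; origin on the hinge axis, x from its free edge to the hinge, y along the hinge, z out of its upper face. It starts 0.85 to 1.25 rad open (free edge raised) and turns down towards the robot to shut, then lying about level. A steady pull of 14 N at the eye always shuts it.
- eye (a point): centre of the ring eye that stands out from the middle of the flap's free edge, 144 mm from the hinge axis; hole 18 mm across, wire 5 mm; the ring's axis is this frame's y (along the hinge), axes as the flap. The catch is met about 13 mm before shut and takes 6 to 12 N here; past it the flap snaps onto the seal (about 4.7 N per mm here, solid after 8 mm).
- pole: hook pole, 178 mm overall, 0.08 to 0.17 kg: 9 mm square steel shaft, one straight round prong at its lower end pointing along the pole's +y; origin on the shaft's axis at the prong's root, z up the shaft; shaft ends 3.5 mm below it. A 24 mm square collar, 6 mm thick, has its underside 105.5 mm above the origin; above it a wooden handle, 16 x 16 mm, 111 to 175 mm above the origin.
- prong_tip (a point): tip of the pole's round prong (7 mm thick), 37.5 mm from the shaft's axis along the pole's +y; axes as the pole.
- collar (a point): middle of the underside of the pole's collar, on the shaft's axis.
- stand: metal fork stand, fixed, base 85 x 105 mm, 130 mm high; origin under the hanging pole's axis. Two level tines, 12 mm apart inside, run along its y, open at the +y end; the post is on the -y side, 32 to 42 mm from the pole's axis. The pole hangs upright in it, collar on the tines, prong towards +y, origin 24.5 mm above the table.
- fork (a point): the point on top of and midway between the tines where the middle of the collar's underside rests, 130 mm above the table; axes as the stand. The pole comes out straight upwards (the prong passes between the tines) and goes back the same way. Lips 4 mm high cross the tines 14 to 18 mm from here on the +y side.
- ink_bottle: dark ink bottle, 58 x 60 x 69 mm, bystander; origin at its underside.
- mint_tin: small oval tin, 36 x 64 x 17 mm, bystander; origin at its underside.
- eraser_box: eraser in a sleeve, 31 x 66 x 20 mm, bystander; origin at its underside.
- tape: roll of tape, 104 mm across, 25 mm high, bystander; origin at its underside.
- sharpener: pencil sharpener, 37 x 61 x 34 mm, bystander; origin at its underside.
Things that resemble listed ones, but are neither listed nor needed, are in the scene too. There is more than one size of the pole; the job needs the middle-sized.

How it is judged:
By the outcome, as a careful person would: the job done as asked, in the order asked, and still so for the second after the job is handed in, with the robot touching nothing.
It also fails if it takes over 58 s, if anything falls off the work surface, if the arm or the gripper's body presses on something with over 40 N, if the wrist force passes 120 N, or if a joint passes its speed limit or range.

### The arm

A 6-joint arm with a two-finger parallel gripper is mounted at the origin on a cart in front of the work surface, level with it; the furniture and walls round the work are solid. World frame = base frame: x ahead of the robot, y to its left, z up, the work surface at z = 0. Lengths are in mm, angles in degrees, forces in N, time in s.
With the tool pointing down it reaches from about 375 to 975 mm from the base axis. Payload 3.8 kg.
Tool frame: the origin (TCP) lies midway between the tips of the shut fingers; the grasp point (between the pads) lies behind it (ctrl.grip_depth is the y of the grasp point in the tool frame, in mm); y points along the fingers, x is the direction in which the jaws open and shut, and the axes are right-handed (so a half turn about y gives the same grasp; the last joint's range is limited). The gripper opens to 85 mm and grips with 20 to 120 N. Pads are 22 mm wide; open, the fingers measure 114 mm over their backs; the gripper's body (76 mm by 85 mm) begins 54 mm behind the grasp point. The pads swing forward as they close: fully open they stand 13 mm farther back than shut.
Start: joints at [74.261, 15.12, 91.902, -0, 72.978, -2.114], TCP at [159.004, 656, 231.28] pointing down, gripper open.
Joint ranges: [-150.88, 150.88], [-54.13, 125.18], [17.81, 147.31], [-75.09, 255.09], [0, 152.58], [-146.25, 146.25]. Speed limits (degrees/s): [147.25, 147.25, 180, 180, 180, 180].

### API

Orientations are given as a 3x3 rotation matrix whose columns are the frame's x, y, z axes.
In Python, from cell import status, cams, ctrl, finder gives the robot as it stands.
- The arm moves only by the shell command python3 -m jog 'ROWS' [OPENING] [FORCE]. ROWS is JSON, a list that holds one entry, the list of rows, each a list of 6 numbers: the shift along the world's x, y, z each as a share of 0.03 m, from -1 to 1, then the turn, a rotation vector about the world's x, y, z each as a share of 8 degrees, from -1 to 1. In form: [[[dx, dy, dz, wx, wy, wz], ...]]. A call has 1 to 20 rows; each row shifts and turns the commanded pose from where the row before left it; what a row does not reach is not made up. A row lasts 1/8 s, in which the tool goes at most 62.5 mm and 10.7 degrees, less where a joint would pass 70% of its speed; a pose out of reach is approached as far as the arm can. A call with a number of a shift or a turn outside -1 to 1 is refused whole. A call with a gripper value outside its range is refused whole. OPENING is the opening, from 0 (shut) to 1 (fully open), set as the call begins (- or left out, the last holds). The fingers move at their own pace and stop on an object; FORCE is the grip in N (left out, the last holds). Time passes only in rows, so rows that do not move let the fingers close. It gives the time, the measured TCP pose, the force and the opening at its end, in the units of the state.
- status.get_obs(): the state, without advancing time (a new reading comes with each control period).
- cams.camera(name): name is "scene" or "top" or "wrist"; returns a dict with "img" (480x640x3 uint8, red, green, blue), "z_map" (480x640 float32, mm along the optical axis (not along the pixel's ray), 0 where there is no reading), "vfov" (degrees; the focal length in pixels is half the picture's height over the tangent of half this angle, whatever the lens; pixels are square), "cx", "cy" (the principal point, pixels), "R" (3x3) and "t" (3): a world point X has camera coordinates R X + t. Camera axes: x right, y down, z forward; pixel columns grow to the right and rows downward; lengths in mm; the calibration is good to about 2 mm. A picture is of the moment at which its call begins.
- ctrl.hand_in(): hands the job in, once; it reports no verdict.
Trained networks look in a picture, given as the dict that the camera call returned (one of the last four; its "shot" number tells which), for a name from the list of things; names that differ only in an ending like _2 or _b are one class to them, and where a whole thing is asked for, a point or a joint stands for the part that bears it (a point fixed in the world has none). Each returns a list of dicts, best first, with "conf" (0 to 1); they miss things now and then, are a little off and sometimes report something else, mostly with a low value. They report only what shows in the picture. A call takes as long as a camera call. They do not tell look-alikes from the thing itself.
- finder.cut_out(label, picture): "region" (480x640 bool, what is visible of it) and "extent" ([centre column, centre row, width, height] in pixels, round what is visible of it).
The state is a dict: "time": time; "joints": joint angles; "joint_velocities": joint speeds; "tau": joint torques, N m; "tcp_pos": TCP position; "orientation": TCP orientation; "contact_force": force on the tool from outside, world axes, zero at the start; "wrist_torque": the same for the moment, N m; "grip_width": finger opening in mm.
Only numpy, scipy, OpenCV 4.12 (cv2) and the standard library are available. Lean on these libraries where they do the work, as an engineer would, in place of code of your own. Each camera call takes 0.05 s, during which the arm holds its last target.

## Working session

There is one attempt and no reset: what is moved stays moved. The work goes in short steps, Python scripts to look and compute and a shell command to move; the robot and the scene stay as the last step left them, time stands still between calls to the robot, and variables do not carry over. Pictures are saved under pics/ and viewed, and the job is handed in when it is done.

```bash
ls; mkdir -p pics; python3 - <<'E'
from cell import status, cams, ctrl, finder
import cv2, numpy as np
o=status.get_obs()
for k,v in o.items(): print(k,np.round(v,3).tolist())
print(ctrl.grip_depth)
for n in ["scene","top"]:
    p=cams.camera(n); cv2.imwrite(f"pics/{n}0.png",p["img"][:,:,::-1]); print(n,p["vfov"],p["cx"],p["cy"],np.round(p["R"],3).tolist(),p["t"])
    np.savez(f"pics/{n}0.npz",**{k:p[k] for k in("img","z_map","R","t","vfov","cx","cy")})
    for l in ["vent_box","pole","stand","flap"]:
        for d in finder.cut_out(l,p): print(l,round(d["conf"],2),np.round(d["extent"]).tolist())
E
```

```text
pics
time 0.0
joints [74.263, 15.169, 91.981, 0.001, 72.975, -2.113]
joint_velocities [0.003, -0.06, 0.002, -0.053, -0.043, -0.051]
tau [-0.002, -51.511, -36.73, -0.0, 0.013, -0.0]
tcp_pos [158.783, 655.325, 229.971]
orientation [[0.236, -0.001, -0.972], [0.972, -0.002, 0.236], [-0.002, -1.0, 0.0]]
contact_force [0.35, 0.718, -0.376]
wrist_torque [0.006, -0.051, -0.033]
grip_width 85.289
-18.700000000000003
scene 54.193806785198966 318.6563300411994 239.77023614366672 [[-0.675, -0.737, 0.021], [-0.343, 0.289, -0.894], [0.653, -0.611, -0.448]] [366.9715243  305.35338772 640.53220385]
vent_box 0.93 [301.0, 253.0, 115.0, 125.0]
pole 0.96 [408.0, 216.0, 23.0, 76.0]
pole 0.85 [439.0, 234.0, 29.0, 111.0]
pole 0.57 [360.0, 230.0, 9.0, 46.0]
stand 0.74 [403.0, 237.0, 54.0, 66.0]
stand 0.62 [404.0, 216.0, 27.0, 78.0]
stand 0.49 [389.0, 224.0, 33.0, 23.0]
flap 0.72 [292.0, 222.0, 82.0, 62.0]
top 49.79910797999814 327.7108101725789 236.18829354168358 [[-0.006, -1.0, -0.003], [-0.982, 0.006, -0.187], [0.187, 0.001, -0.982]] [ -40.58477158  587.15368319 1356.88749875]
vent_box 0.76 [307.0, 235.0, 77.0, 59.0]
pole 0.69 [416.0, 252.0, 22.0, 12.0]
pole 0.53 [391.0, 303.0, 19.0, 19.0]
pole 0.5 [388.0, 224.0, 9.0, 10.0]
pole 0.44 [416.0, 258.0, 41.0, 33.0]
stand 0.94 [414.0, 257.0, 38.0, 30.0]
flap 0.77 [308.0, 218.0, 74.0, 24.0]
```

View pics/scene0.png

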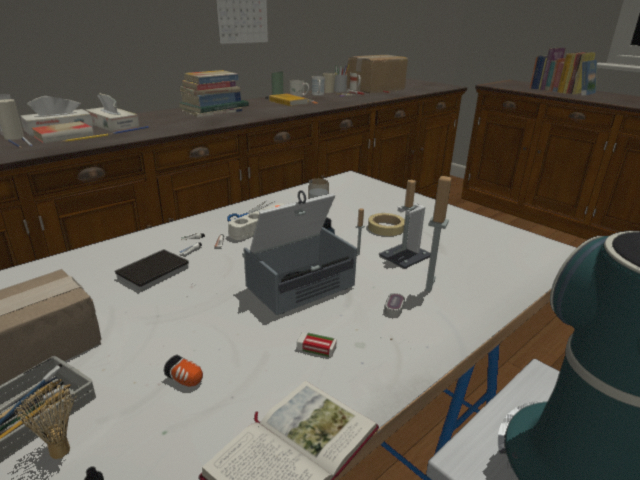

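View pics/top0.png

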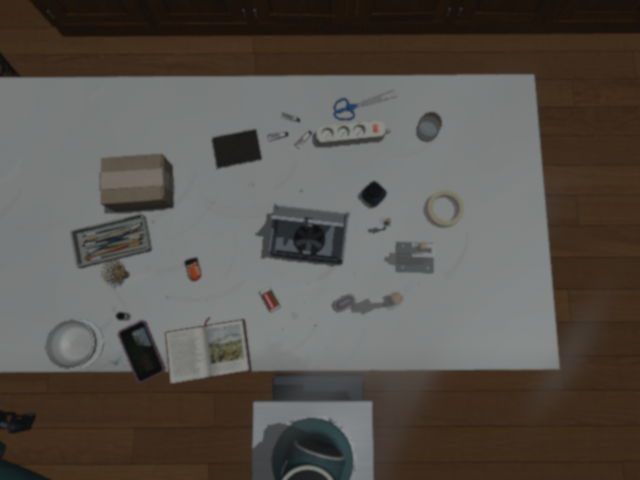

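```bash
python3 - <<'E'
import cv2, numpy as np
for n,(a,b,c,d) in {"scene":(150,330,220,460),"top":(180,330,250,450)}.items():
    im=np.load(f"pics/{n}0.npz")["img"][a:b,c:d,::-1]
    f=3.3 if n=="scene" else 4
    cv2.imwrite(f"pics/{n}0z.png",cv2.resize(im,None,fx=f,fy=f,interpolation=cv2.INTER_CUBIC))
E
```

```text
(no output)
```

View pics/scene0z.png

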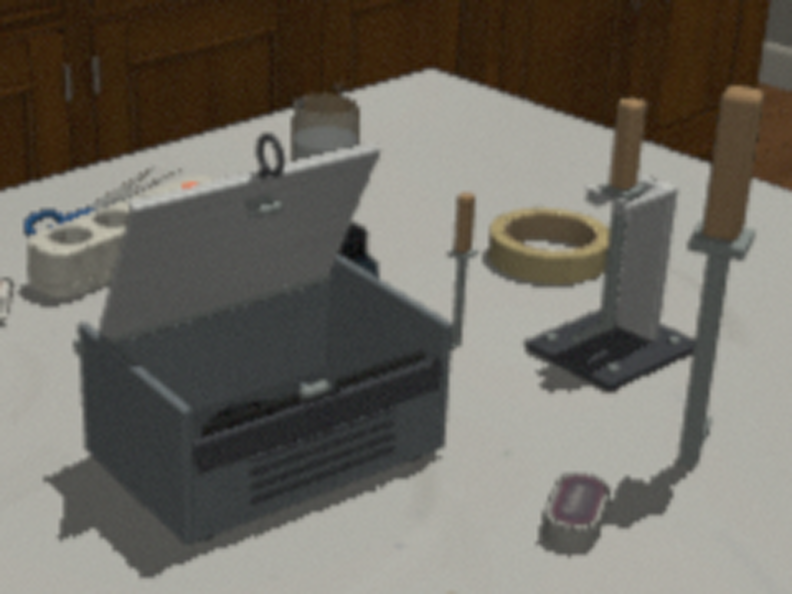

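View pics/top0z.png

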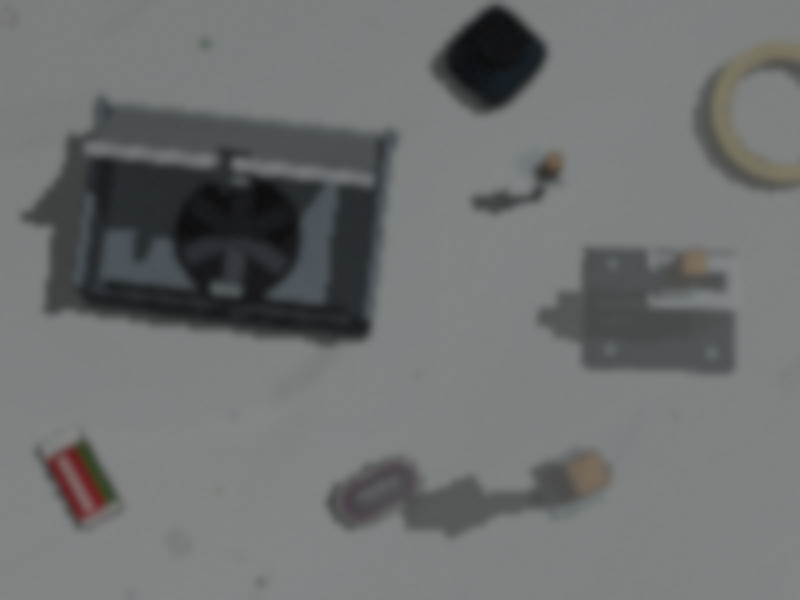

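```bash
cat > h.py <<'E'
import numpy as np, cv2
def f_of(p): return 240/np.tan(np.radians(float(p["vfov"]))/2)
def cloud(p,mask=None):
    z=p["z_map"]; f=f_of(p); v,u=np.mgrid[0:480,0:640]
    X=np.stack([(u-p["cx"])*z/f,(v-p["cy"])*z/f,z],-1)
    W=(X-p["t"])@np.asarray(p["R"])   # R^T (X-t)
    return W
def proj(p,X):
    c=np.atleast_2d(X)@np.asarray(p["R"]).T+p["t"]; f=f_of(p)
    return np.c_[c[:,0]/c[:,2]*f+p["cx"],c[:,1]/c[:,2]*f+p["cy"]]
def ray(p,u,v,z=None):
    f=f_of(p);R=np.asarray(p["R"]); o=-R.T@p["t"]; d=R.T@np.array([(u-p["cx"])/f,(v-p["cy"])/f,1])
    return o,d
def atz(p,u,v,z):
    o,d=ray(p,u,v); return o+d*(z-o[2])/d[2]
def load(n): return dict(np.load(n))
E
python3 - <<'E'
from h import *
for n in ("scene","top"):
    p=load(f"pics/{n}0.npz"); W=cloud(p); ok=p["z_map"]>0
    print(n,"table z",np.median(W[...,2][ok&(abs(W[...,2])<15)]))
    # column map of heights in stand region
    for name,(x0,x1,y0,y1) in {"stand":(560,720,-330,-170),"box":(560,760,-110,140)}.items():
        m=ok&(W[...,0]>x0)&(W[...,0]<x1)&(W[...,1]>y0)&(W[...,1]<y1)&(W[...,2]>7)
        P=W[m]; print(name,len(P),P.min(0).round(),P.max(0).round())
p=load("pics/top0.npz"); W=cloud(p)
for r in range(236,276,2): print(r,[(int(W[r,c,0]),int(W[r,c,1]),int(W[r,c,2])) for c in range(396,438,3)])
E
```

```text
scene table z -0.06165745153794915
stand 424 [ 562. -330.    7.] [ 718. -170.  124.]
box 6392 [560. -95.   7.] [671. 116. 229.]
top table z -0.1319977067891273
stand 363 [ 560. -330.    7.] [ 720. -170.  127.]
box 2883 [560. -99.   7.] [759. 139. 230.]
236 [(596, -237, 2), (597, -246, -2), (596, -254, 1), (596, -263, 0), (596, -272, -2), (595, -279, 4), (596, -289, 0), (596, -297, 0), (595, -305, 4), (596, -315, -2), (595, -322, 1), (596, -331, 0), (596, -340, 0), (595, -348, 1)]
238 [(590, -237, 0), (590, -246, 2), (589, -253, 9), (590, -263, 1), (590, -271, 0), (590, -280, 0), (591, -289, -3), (590, -297, -2), (590, -305, 0), (590, -314, 0), (590, -323, -1), (591, -332, -4), (590, -340, 0), (590, -349, -3)]
240 [(585, -237, -1), (584, -245, 3), (585, -254, 0), (585, -263, 0), (584, -271, 0), (584, -279, 1), (585, -289, -4), (585, -297, -1), (584, -305, 0), (585, -315, -6), (583, -321, 5), (583, -330, 4), (583, -338, 3), (583, -347, 3)]
242 [(578, -236, 3), (578, -245, 6), (577, -253, 8), (578, -262, 5), (578, -270, 6), (578, -279, 1), (579, -288, -1), (578, -295, 5), (578, -305, 2)
[... 3201 characters left out ...]

270 [(498, -233, 8), (498, -242, 7), (498, -250, 7), (498, -258, 8), (323, -46, 1442), (498, -276, 5), (498, -284, 4), (498, -293, 4), (498, -301, 6), (497, -308, 13), (497, -317, 10), (498, -326, 6), (497, -333, 9), (499, -345, -3)]
272 [(493, -234, 5), (493, -243, 0), (493, -251, 0), (493, -259, 5), (493, -268, 1), (493, -276, 1), (493, -284, 4), (492, -292, 7), (492, -300, 10), (492, -308, 8), (492, -317, 8), (492, -325, 10), (492, -333, 11), (493, -344, -2)]
274 [(487, -234, 4), (488, -242, 1), (488, -251, 1), (488, -260, -3), (487, -267, 2), (488, -277, -2), (488, -285, -1), (488, -293, 0), (488, -301, 0), (487, -309, 1), (488, -319, -4), (487, -326, 3), (487, -335, 1), (487, -343, 0)]
```

```bash
python3 - <<'E'
from h import *
s=load("pics/scene0.npz"); t=load("pics/top0.npz")
Ws=cloud(s);Wt=cloud(t)
def tri(us,vs,ut,vt):
    o1,d1=ray(s,us,vs);o2,d2=ray(t,ut,vt)
    A=np.c_[d1,-d2];k=np.linalg.lstsq(A,o2-o1,rcond=None)[0]
    a=o1+k[0]*d1;b=o2+k[1]*d2; return ((a+b)/2).round(1),np.linalg.norm(a-b).round(1)
print("eye",tri(301.8,197,308,219.5))
def pts(W,p,b):
    m=(p["z_map"]>0)
    for i in range(3): m&=(W[...,i]>b[2*i])&(W[...,i]<b[2*i+1])
    return W[m]
# pole handle
for n,W,p in(("s",Ws,s),("t",Wt,t)):
    P=pts(W,p,(500,570,-310,-240,140,230)); print(n,"handle",len(P),P.mean(0).round(1),np.percentile(P,[3,97],axis=0).round(1).tolist())
    P=pts(W,p,(380,480,-330,-190,100,330)); print(n,"big",len(P),P.mean(0).round(1),np.percentile(P,[3,97],axis=0).round(1).tolist())
    P=pts(W,p,(560,680,-260,-170,60,330)); print(n,"small",len(P),P.mean(0).round(1) if len(P) else 0,np.percentile(P,[3,97],axis=0).round(1).tolist() if len(P) else 0)
    P=pts(W,p,(540,760,-110,140,110,240)); print(n,"flap",len(P))
    for it in range(3):
        c=P.mean(0);u,sv,v=np.linalg.svd(P-c,full_matrices=False); nrm=v[2]; r=(P-c)@nrm; P=P[abs(r)<6]
    print(c.round(1),(nrm*np.sign(-nrm[0])).round(3),r.std().round(2),np.percentile(P,[1,99],axis=0).round(1).tolist(), "yaw",np.degrees(np.arctan2(nrm[1],nrm[0])))
# box base: top edges, z~100
P=pts(Wt,t,(500,760,-150,170,90,108)); print(np.percentile(P,[1,50,99],axis=0).round(1))
E
```

```text
eye (array([598.6,   2.6, 208.8]), np.float64(2.5))
s handle 217 [ 534.7 -271.1  171.8] [[528.9, -280.8, 142.9], [543.5, -265.4, 198.8]]
s big 484 [ 398.8 -195.1  183.5] [[390.8, -208.9, 104.4], [409.9, -190.2, 258.3]]
s small 136 [ 616.4 -198.2   95.3] [[610.9, -206.3, 62.6], [622.8, -192.6, 122.2]]
s flap 2376
[616.   12.8 159.2] [-0.896  0.109 -0.43 ] 1.36 [[588.1, -80.1, 111.5], [645.9, 95.4, 205.5]] yaw 173.05851857791674
t handle 84 [ 533.1 -274.   181.9] [[527.3, -283.8, 141.5], [541.2, -268.0, 202.7]]
t big 161 [ 400.5 -200.1  222.4] [[386.0, -216.0, 163.1], [420.6, -190.4, 261.2]]
t small 52 [ 613.9 -200.9  100.1] [[608.3, -209.8, 74.6], [621.3, -194.9, 125.2]]
t flap 775
[615.    5.1 163.9] [-0.894  0.111 -0.434] 1.54 [[585.4, -82.3, 111.1], [646.8, 92.4, 224.9]] yaw 172.91299138058383
[[519.6 -96.   90.3]
 [618.2  -2.9  98.7]
 [664.  112.6 107.3]]
```

```bash
python3 -m jog '[[[0.63,-0.95,0.3,0,0,-0.6],[0.63,-0.95,0.3,0,0,-0.6],[0.63,-0.95,0.3,0,0,-0.6],[0.63,-0.95,0.3,0,0,-0.6],[0.63,-0.95,0.3,0,0,-0.6],[0.63,-0.95,0.3,0,0,-0.6],[0.63,-0.95,0.3,0,0,-0.6],[0.63,-0.95,0.3,0,0,-0.6],[0.63,-0.95,0.3,0,0,-0.6],[0.63,-0.95,0.3,0,0,-0.6],[0.63,-0.95,0.3,0,0,-0.6],[0.63,-0.95,0.3,0,0,-0.6],[0.63,-0.95,0.3,0,0,-0.6],[0.63,-0.95,0.3,0,0,-0.6],[0.63,-0.95,0.3,0,0,-0.6],[0.63,-0.95,0.3,0,0,-0.6],[0.3,-0.95,0.3,0,0,0],[0.3,-0.95,0.3,0,0,0],[0.3,-0.95,0.3,0,0,0],[0.3,-0.95,0.3,0,0,0]]]' 0.7
cat > snap.py <<'E'
import sys
from cell import status,cams
from h import *
def snap(n,tag):
    p=cams.camera(n); cv2.imwrite(f"pics/{tag}.png",p["img"][:,:,::-1]); np.savez(f"pics/{tag}.npz",**{k:p[k] for k in("img","z_map","R","t","vfov","cx","cy")}); return p
if __name__=="__main__":
    p=snap(sys.argv[1],sys.argv[2]); o=status.get_obs(); print(o["time"],np.round(o["tcp_pos"],1),np.round(o["joints"],1)); print("cam",np.round(-p["R"].T@p["t"],1),np.round(p["R"],2).tolist(),p["vfov"])
E
python3 snap.py wrist w1
```

```text
time: 3.0
tcp_pos: [497.6, 85.0, 411.8]
orientation: [[1.0, 0.001, 0.007], [-0.007, 0.0, 1.0], [0.001, -1.0, 0.0]]
contact_force: [0.5, 0.2, -0.1]
grip_width: 59.7
3.05 [498.9  82.  413.1] [ 6.6 -7.  96.8 -0.2 90.1  7.2]
cam [498.5 167.1 553.6] [[1.0, -0.01, 0.0], [-0.01, -0.95, 0.32], [-0.0, -0.32, -0.95]] 60.67157479962757
```

View pics/w1.png

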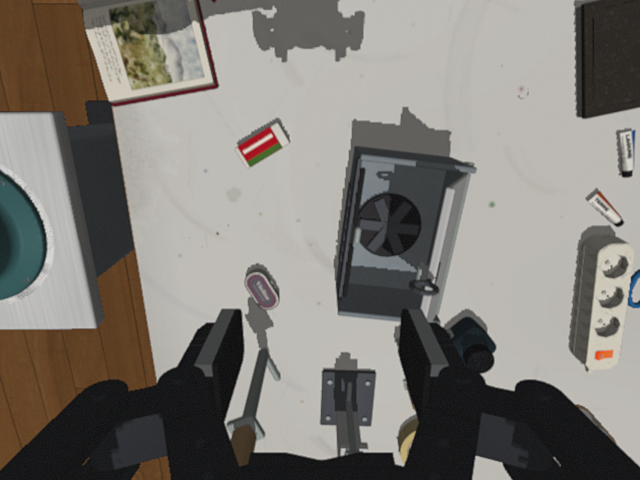

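```bash
python3 - <<'E'
from h import *
p=load("pics/w1.npz");W=cloud(p);z=p["z_map"]
ok=z>0
print("table",np.median(W[150:200,200:240][...,2]))
def pts(b):
    m=ok.copy()
    for i in range(3): m&=(W[...,i]>b[2*i])&(W[...,i]<b[2*i+1])
    return W[m]
P=pts((500,700,-130,150,88,110)); print("rim z",len(P),np.percentile(P[:,2],[5,50,95]))
r=cv2.minAreaRect(P[:,:2].astype(np.float32)); print("rim rect",r)
P=pts((500,760,-130,150,15,110)); r=cv2.minAreaRect(P[:,:2].astype(np.float32)); print("all rect",r)
for r_ in range(262,304,3): print(r_,[tuple(W[r_,c].astype(int)) for c in range(408,448,4)])
c=p["img"][130:330,320:500,::-1]; cv2.imwrite("pics/w1z.png",cv2.resize(c,None,fx=3,fy=3,interpolation=cv2.INTER_CUBIC))
E
```

```text
table -1.257847361102819
rim z 1972 [ 88.57482369  98.24195323 103.7104987 ]
rim rect ((594.4480590820312, 9.826591491699219), (202.411376953125, 129.98011779785156), 83.10063171386719)
all rect ((593.5252685546875, 10.038780212402344), (202.8802490234375, 132.7607879638672), 82.8614730834961)
262 [(np.int64(621), np.int64(-48), np.int64(10)), (np.int64(627), np.int64(-48), np.int64(9)), (np.int64(632), np.int64(-48), np.int64(10)), (np.int64(595), np.int64(17), np.int64(177)), (np.int64(599), np.int64(17), np.int64(177)), (np.int64(647), np.int64(-45), np.int64(18)), (np.int64(601), np.int64(25), np.int64(197)), (np.int64(604), np.int64(25), np.int64(198)), (np.int64(616), np.int64(15), np.int64(173)), (np.int64(636), np.int64(-4), np.int64(122))]
265 [(np.int64(621), np.int64(-52), np.int64(12)), (np.int64(627), np.int64(-53), np.int64(9)), (np.int64(632), np.int64(-52), np.int64(11)), (np.int64(595), np.int64(14), np.int64(177)), (np.int64(598), np.int64(15), np.int64(179)), (np.int64(602), np.int64(16), np.int64(181)), (np.int64(601), np.int64(22), np.int64(198)), (np.int64(604),
[... 4993 characters left out ...]
np.int64(600), np.int64(-11), np.int64(198)), (np.int64(616), np.int64(-31), np.int64(157)), (np.int64(631), np.int64(-49), np.int64(122)), (np.int64(646), np.int64(-66), np.int64(88)), (np.int64(680), np.int64(-110), np.int64(0))]
301 [(np.int64(614), np.int64(-87), np.int64(54)), (np.int64(620), np.int64(-88), np.int64(52)), (np.int64(626), np.int64(-89), np.int64(50)), (np.int64(631), np.int64(-89), np.int64(50)), (np.int64(596), np.int64(-14), np.int64(198)), (np.int64(599), np.int64(-13), np.int64(199)), (np.int64(618), np.int64(-38), np.int64(151)), (np.int64(633), np.int64(-56), np.int64(115)), (np.int64(646), np.int64(-69), np.int64(90)), (np.int64(681), np.int64(-115), np.int64(0))]
```

View pics/w1z.png

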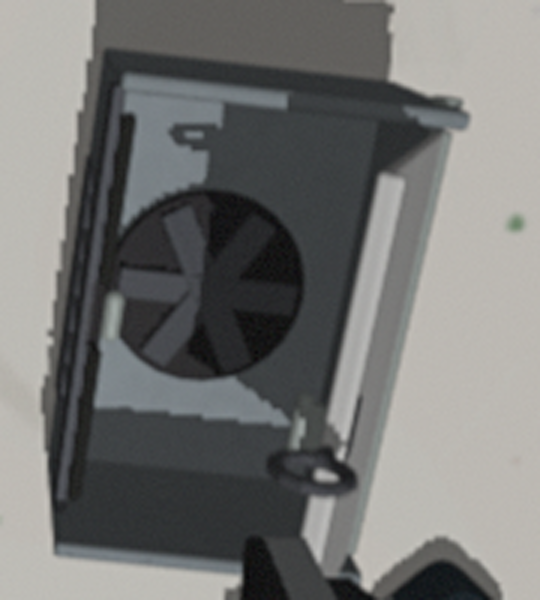

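```bash
python3 -m jog '[[[0.1,-1,0,0,0,0],[0.1,-1,0,0,0,0],[0.1,-1,0,0,0,0],[0.1,-1,0,0,0,0],[0.1,-1,-0.3,0,0,0],[0.1,-1,-0.3,0,0,0],[0.1,-1,-0.3,0,0,0],[0.1,-1,-0.3,0,0,0],[0.1,-1,-0.3,0,0,0],[0.1,-1,-0.4,0,0,0],[0.1,-1,-0.4,0,0,0],[0.1,-1,-0.4,0,0,0],[0,0,0,0,0,0]]]' 0.7
python3 snap.py wrist w2
```

```text
time: 4.68
tcp_pos: [532.7, -275.1, 328.4]
orientation: [[1.0, -0.003, 0.01], [-0.01, 0.001, 1.0], [-0.003, -1.0, 0.001]]
contact_force: [-1.0, 0.9, -0.4]
grip_width: 59.9
4.725 [ 533.1 -274.2  329.4] [-29.6   4.5  94.    0.   81.6 -29.1]
cam [ 534.3 -193.2  470.3] [[1.0, -0.01, -0.0], [-0.01, -0.95, 0.32], [-0.0, -0.32, -0.95]] 60.67157479962757
```

View pics/w2.png

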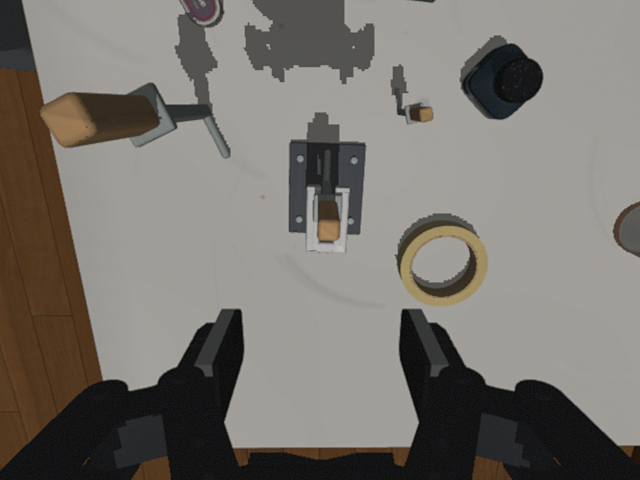

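```bash
python3 - <<'E'
from h import *
p=load("pics/w2.npz");W=cloud(p);ok=p["z_map"]>0
def pts(b):
    m=ok.copy()
    for i in range(3): m&=(W[...,i]>b[2*i])&(W[...,i]<b[2*i+1])
    return W[m]
for nm,b in dict(handletop=(500,580,-320,-230,195,212),handle=(500,580,-320,-230,145,190),tines=(500,580,-330,-230,124,139),base=(470,610,-350,-210,4,14),prong=(500,580,-270,-200,18,34),postish=(500,580,-340,-295,40,139)).items():
    P=pts(b)
    if len(P)<5: print(nm,len(P));continue
    print(nm,len(P),P.mean(0).round(1),cv2.minAreaRect(P[:,:2].astype(np.float32)),np.percentile(P,[2,98],axis=0).round(1).tolist())
c=p["img"][100:270,260:400,::-1]; cv2.imwrite("pics/w2z.png",cv2.resize(c,None,fx=3.5,fy=3.5,interpolation=cv2.INTER_CUBIC))
E
```

```text
handletop 478 [ 538.3 -275.8  198.1] ((538.3615112304688, -276.5782775878906), (15.87822151184082, 15.893343925476074), 84.2091293334961) [[530.9, -283.4, 195.7], [545.5, -269.0, 199.7]]
handle 299 [ 538.4 -269.   169.3] ((538.6029052734375, -269.9177551269531), (3.4832961559295654, 15.883475303649902), 88.1735610961914) [[530.8, -271.2, 146.1], [545.9, -268.3, 189.3]]
tines 1821 [ 537.2 -287.4  130.3] ((537.8894653320312, -288.5286560058594), (60.31565856933594, 35.992305755615234), 87.23841857910156) [[520.3, -317.1, 127.0], [555.7, -259.0, 135.8]]
base 4452 [ 537.6 -274.4    7.1] ((538.2422485351562, -286.6297912597656), (105.42403411865234, 84.94630432128906), 87.46918487548828) [[496.8, -334.4, 5.2], [579.7, -235.3, 9.9]]
prong 183 [ 539.6 -255.    26.2] ((539.439453125, -254.618408203125), (30.711288452148438, 6.539438247680664), 89.4600830078125) [[536.1, -269.0, 23.9], [542.7, -240.3, 28.2]]
postish 739 [ 536.4 -308.5  128.9] ((537.2157592773438, -306.800537109375), (23.936063766479492, 35.93299102783203), 89.25464630126953) [[519.4, -317.7, 126.4], [554.5, -295.6, 130.6]]
```

View pics/w2z.png

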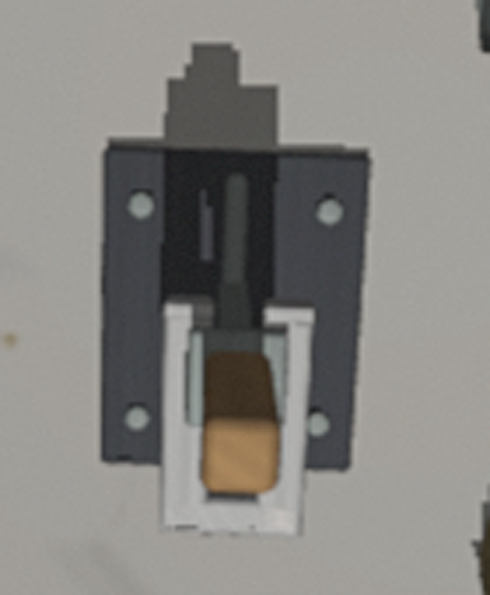

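```bash
python3 -m jog '[[[0.17,-0.08,0,0,0,-0.25],[0,0,-1,0,0,0],[0,0,-1,0,0,0],[0,0,-1,0,0,0],[0,0,-1,0,0,0],[0,0,-1,0,0,0],[0,0,-0.5,0,0,0],[0,0,-0.5,0,0,0],[0,0,0,0,0,0]]]' 0.7
python3 snap.py wrist w3
```

```text
time: 5.85
tcp_pos: [538.2, -276.0, 149.6]
orientation: [[0.999, -0.001, 0.042], [-0.042, 0.001, 0.999], [-0.001, -1.0, 0.001]]
contact_force: [0.3, -0.8, 0.1]
grip_width: 60.0
5.9 [ 538.8 -276.3  150.6] [-29.5  11.2 105.5   0.   63.3 -27.1]
cam [ 542.2 -194.   291.4] [[1.0, -0.04, 0.0], [-0.04, -0.95, 0.32], [-0.01, -0.32, -0.95]] 60.67157479962757
```

View pics/w3.png

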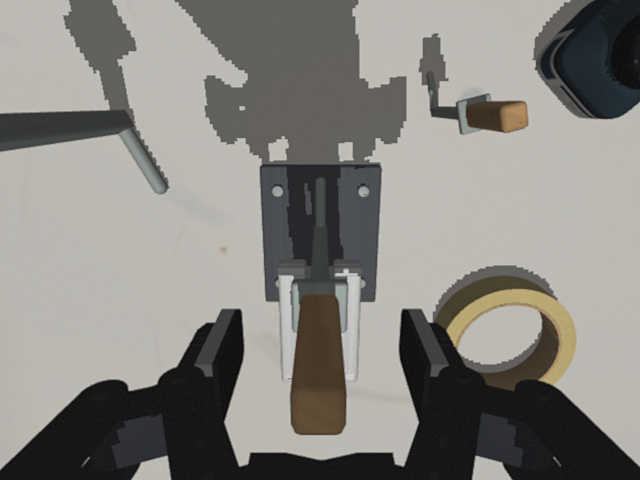

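```bash
python3 -m jog '[[[0,0,0,0,0,0],[0,0,0,0,0,0],[0,0,0,0,0,0],[0,0,0,0,0,0]]]' 0 110
python3 snap.py wrist w4
```

```text
time: 6.4
tcp_pos: [539.0, -276.8, 151.3]
orientation: [[0.999, 0.001, 0.042], [-0.042, -0.001, 0.999], [0.001, -1.0, -0.001]]
contact_force: [-1.3, -0.3, 4.4]
grip_width: 15.0
6.45 [ 539.  -276.8  151.3] [-29.5  11.2 105.4  -0.   63.3 -27.1]
cam [ 542.7 -194.7  293. ] [[1.0, -0.04, 0.0], [-0.04, -0.95, 0.32], [-0.01, -0.32, -0.95]] 60.67157479962757
```

View pics/w4.png

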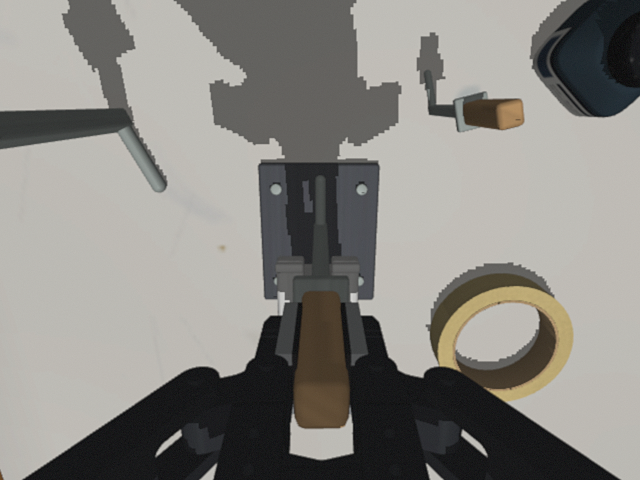

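```bash
python3 -m jog '[[[0,0,0.3,0,0,0],[0,0,0.5,0,0,0],[0,0,0.8,0,0,0],[0,0,1,0,0,0],[0,0,1,0,0,0],[0,0,1,0,0,0],[0.1,0.4,1,0,0,-0.1],[0.2,0.8,0.75,0,0,-0.1],[0.2,1,0,0,0,-0.1],[0.2,1,0,0,0,-0.1],[0.2,1,0,0,0,-0.16],[0.2,1,0,0,0,0],[0.2,1,0,0,0,0],[0.2,0.8,0,0,0,0],[0,0.2,0,0,0,0],[0,0,0,0,0,0]]]'
python3 snap.py wrist w5
```

```text
time: 8.45
tcp_pos: [583.3, -60.5, 341.1]
orientation: [[0.993, -0.0, 0.12], [-0.12, -0.001, 0.993], [0.0, -1.0, -0.001]]
contact_force: [-0.4, 0.2, -1.7]
grip_width: 14.5
8.5 [583.3 -60.9 341. ] [-8.4  2.8 94.7 -0.  82.6 -1.5]
cam [593.5  21.1 482.8] [[0.99, -0.12, 0.0], [-0.11, -0.94, 0.32], [-0.04, -0.32, -0.95]] 60.67157479962757
```

View pics/w5.png

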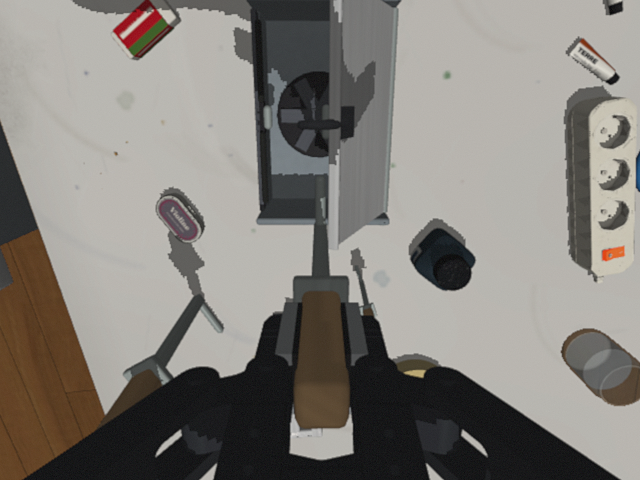

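```bash
python3 - <<'E'
from h import *
p=load("pics/w5.npz");W=cloud(p);ok=p["z_map"]>0
c=p["img"][90:310,250:420,::-1]; cv2.imwrite("pics/w5z.png",cv2.resize(c,None,fx=3.4,fy=3.4,interpolation=cv2.INTER_CUBIC))
for n,e in dict(eye=(591,9.7,215),eye2=(598.6,2.6,208.8)).items():print(n,proj(p,e).round(1))
yb=np.array([.1201,.9928,0])
o=np.array([583.3,-60.7,341-126.8]); print("root",proj(p,o),"tip",proj(p,o+37.5*yb))
def pts(b):
    m=ok.copy()
    for i in range(3): m&=(W[...,i]>b[2*i])&(W[...,i]<b[2*i+1])
    return W[m]
P=pts((565,620,-2,25,201,235)); print("ring",len(P),P.mean(0).round(1),np.percentile(P,[2,50,98],axis=0).round(1).tolist())
P=pts((570,600,-58,-15,195,235)); print("prong",len(P),P.mean(0).round(1),np.percentile(P,[2,50,98],axis=0).round(1).tolist())
E
```

```text
eye [[318.7 122.2]]
eye2 [[331.8 131.6]]
root [[320.19470921 229.72241241]] tip [[320.11666334 175.01493637]]
ring 401 [591.2   9.  222. ] [[578.2, 5.6, 203.5], [591.3, 9.0, 224.6], [603.5, 12.0, 227.7]]
prong 1226 [590.8 -39.9 208. ] [[581.2, -56.8, 196.3], [590.8, -40.4, 200.4], [599.5, -17.3, 231.5]]
```

View pics/w5z.png

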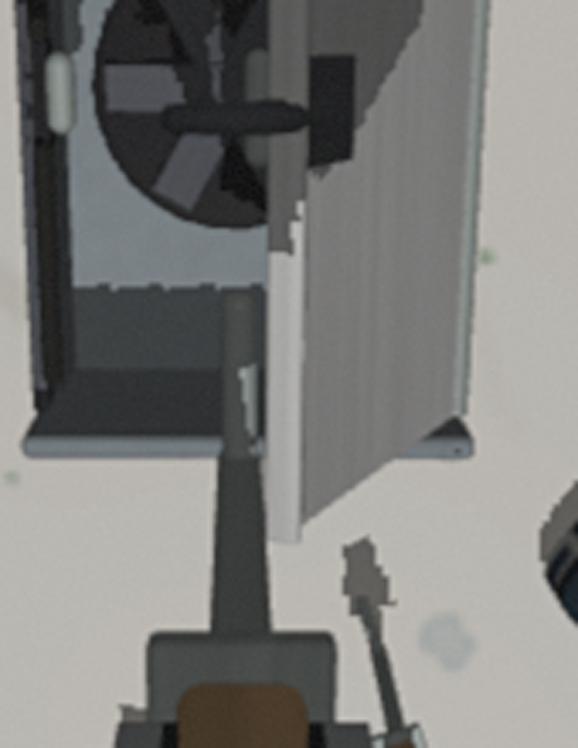

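```bash
python3 -m jog '[[[0.07,0.59,0,0,0,0],[0.07,0.59,0,0,0,0],[0.04,0.34,0,0,0,0],[0.03,0.25,0,0,0,0],[0,0,0,0,0,0]]]'
python3 snap.py wrist w6; python3 - <<'E'
from h import *
p=load("pics/w6.npz")
c=p["img"][90:310,240:420,::-1]; cv2.imwrite("pics/w6z.png",cv2.resize(c,None,fx=3.4,fy=3.4,interpolation=cv2.INTER_CUBIC))
E
```

```text
time: 9.12
tcp_pos: [589.8, -6.6, 340.7]
orientation: [[0.993, -0.0, 0.119], [-0.119, -0.0, 0.993], [-0.0, -1.0, -0.0]]
contact_force: [-0.6, -0.1, -2.0]
grip_width: 14.8
9.175 [589.8  -7.1 340.7] [-3.1  3.1 94.3 -0.  82.6  3.8]
cam [600.   74.9 482.5] [[0.99, -0.12, 0.0], [-0.11, -0.94, 0.32], [-0.04, -0.32, -0.95]] 60.67157479962757
```

View pics/w6z.png

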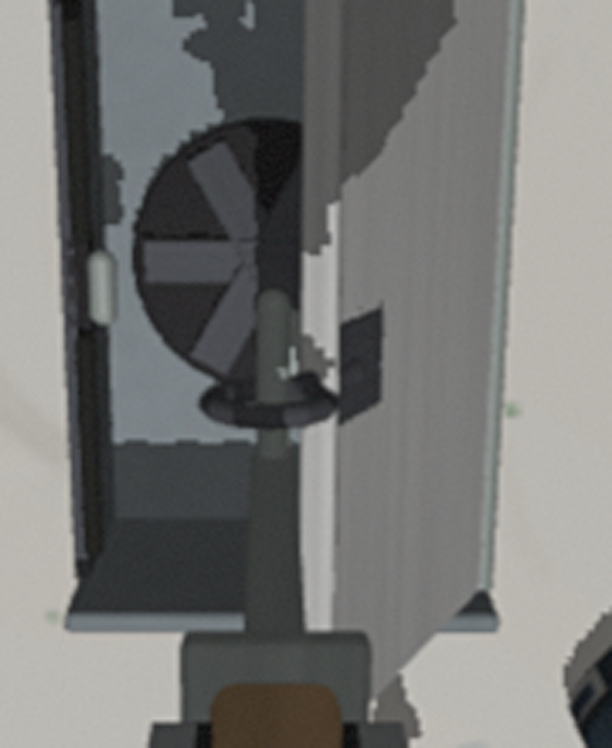

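```bash
python3 - <<'E'
import numpy as np
th=np.radians(np.r_[64.2,np.linspace(62,10,18)])
xp=-144*np.cos(th); z=85+144*np.sin(th)
d=np.c_[np.diff(xp)*.9928,-np.diff(xp)*.1201,np.diff(z)]/30
c=0
for i,r in enumerate(d): print(np.degrees(th[i+1]).round(1),r.round(3),(z[i+1]-z[0]).round(1))
E
```

```text
62.0 [-0.163  0.02  -0.083] -2.5
58.9 [-0.221  0.027 -0.126] -6.3
55.9 [-0.214  0.026 -0.138] -10.4
52.8 [-0.207  0.025 -0.149] -14.9
49.8 [-0.199  0.024 -0.16 ] -19.7
46.7 [-0.19   0.023 -0.171] -24.8
43.6 [-0.18   0.022 -0.181] -30.3
40.6 [-0.171  0.021 -0.19 ] -36.0
37.5 [-0.16   0.019 -0.199] -41.9
34.5 [-0.15   0.018 -0.207] -48.1
31.4 [-0.138  0.017 -0.215] -54.6
28.4 [-0.127  0.015 -0.222] -61.3
25.3 [-0.115  0.014 -0.229] -68.1
22.2 [-0.103  0.012 -0.234] -75.2
19.2 [-0.09   0.011 -0.24 ] -82.3
16.1 [-0.077  0.009 -0.244] -89.7
13.1 [-0.064  0.008 -0.248] -97.1
10.0 [-0.051  0.006 -0.251] -104.6
```

Start with a first portion to check forces.

```bash
python3 -m jog '[[[-0.16,0.02,-0.08,0,0,0],[-0.22,0.03,-0.13,0,0,0],[-0.21,0.03,-0.14,0,0,0],[-0.21,0.025,-0.15,0,0,0],[-0.2,0.02,-0.16,0,0,0],[-0.19,0.02,-0.17,0,0,0]]]'
python3 snap.py wrist w7; python3 - <<'E'
from h import *
from cell import status
print(status.get_obs()["contact_force"],status.get_obs()["wrist_torque"])
p=load("pics/w7.npz")
c=p["img"][90:310,240:420,::-1]; cv2.imwrite("pics/w7z.png",cv2.resize(c,None,fx=3.4,fy=3.4,interpolation=cv2.INTER_CUBIC))
E
```

```text
time: 9.93
tcp_pos: [553.7, -2.9, 315.6]
orientation: [[0.993, 0.0, 0.12], [-0.12, 0.0, 0.993], [0.0, -1.0, 0.0]]
contact_force: [1.2, -0.9, -1.1]
grip_width: 14.7
9.975 [552.7  -2.8 314.8] [ -2.9  -0.5 100.6   0.   79.9   4. ]
cam [563.9  78.6 457.4] [[0.99, -0.12, 0.0], [-0.12, -0.94, 0.32], [-0.04, -0.32, -0.95]] 60.67157479962757
[-0.87577961  0.18462989 -1.71988232] [ 0.02850278 -0.10616468 -0.0073254 ]
```

View pics/w7z.png

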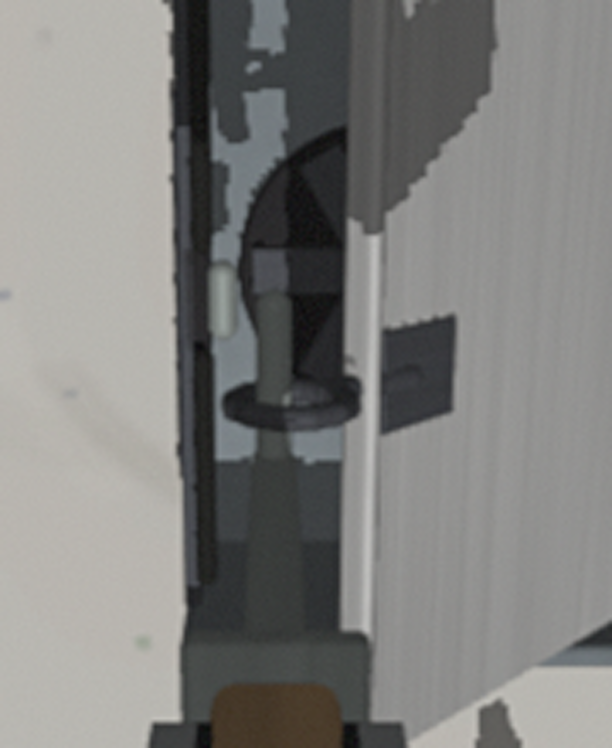

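```bash
python3 -m jog '[[[-0.18,0.02,-0.18,0,0,0],[-0.17,0.02,-0.19,0,0,0],[-0.16,0.02,-0.2,0,0,0],[-0.15,0.02,-0.21,0,0,0],[-0.14,0.02,-0.215,0,0,0],[-0.13,0.015,-0.22,0,0,0]]]'
python3 - <<'E'
from cell import status
o=status.get_obs();print(o["contact_force"].round(2),o["wrist_torque"].round(3))
E
python3 -m jog '[[[-0.115,0.015,-0.23,0,0,0],[-0.1,0.01,-0.235,0,0,0],[-0.09,0.01,-0.24,0,0,0],[-0.08,0.01,-0.245,0,0,0]]]'
python3 snap.py wrist w8; python3 - <<'E'
from h import *
from cell import status
print(status.get_obs()["contact_force"],status.get_obs()["wrist_torque"])
p=load("pics/w8.npz")
c=p["img"][90:310,240:420,::-1]; cv2.imwrite("pics/w8z.png",cv2.resize(c,None,fx=3.4,fy=3.4,interpolation=cv2.INTER_CUBIC))
E
```

```text
time: 10.72
tcp_pos: [526.0, 0.5, 279.1]
orientation: [[0.993, 0.0, 0.12], [-0.12, -0.0, 0.993], [0.0, -1.0, -0.0]]
contact_force: [0.5, -0.5, -1.1]
grip_width: 14.5
[ 0.54 -0.5  -1.09] [-0.032 -0.367 -0.062]
time: 11.22
tcp_pos: [514.6, 1.9, 250.5]
orientation: [[0.993, 0.0, 0.12], [-0.12, 0.0, 0.993], [0.0, -1.0, 0.0]]
contact_force: [0.3, 0.0, 0.8]
grip_width: 14.6
11.275 [513.6   1.9 249.3] [ -2.6  -3.1 110.    0.   73.2   4.3]
cam [524.8  83.3 392.3] [[0.99, -0.12, 0.0], [-0.12, -0.94, 0.32], [-0.04, -0.32, -0.95]] 60.67157479962757
[-0.19863313  0.04284789 -1.18504047] [-0.00166371 -0.26992779 -0.02623418]
```

View pics/w8z.png

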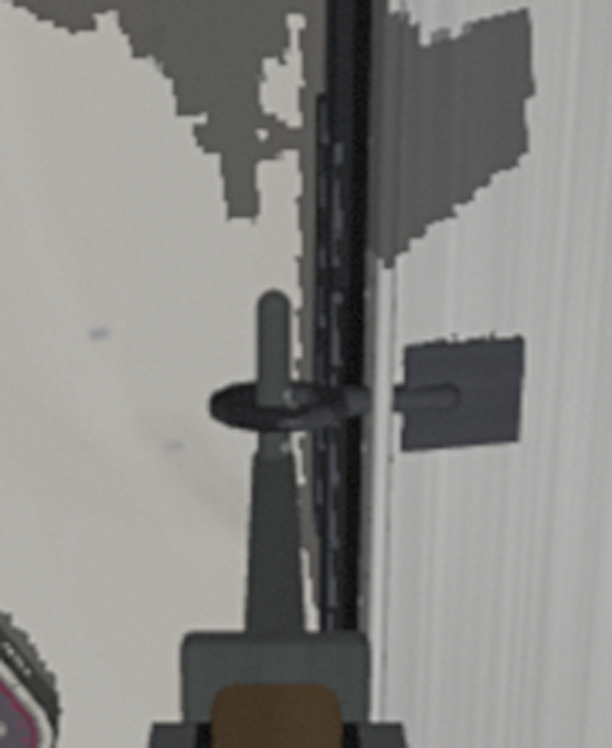

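```bash
python3 -m jog '[[[-0.06,0.01,-0.25,0,0,0],[-0.05,0.005,-0.2,0,0,0],[0,0,0,0,0,0]]]'
for i in 1; do python3 -m jog '[[[-0.01,0,-0.07,0,0,0],[-0.01,0,-0.07,0,0,0],[-0.01,0,-0.07,0,0,0]]]'; done
```

```text
time: 11.65
tcp_pos: [510.7, 2.4, 236.5]
orientation: [[0.993, -0.002, 0.12], [-0.12, 0.0, 0.993], [-0.002, -1.0, -0.0]]
contact_force: [0.2, -0.3, -0.9]
grip_width: 14.8
time: 12.02
tcp_pos: [510.3, 2.4, 231.0]
orientation: [[0.993, -0.0, 0.12], [-0.12, 0.0, 0.993], [-0.0, -1.0, 0.0]]
contact_force: [-1.4, 0.5, 0.3]
grip_width: 14.5
```

```bash
python3 -m jog '[[[-0.005,0,-0.05,0,0,0],[-0.005,0,-0.05,0,0,0],[0,0,0,0,0,0]]]' | egrep 'time|tcp|force'
```

```text
time: 12.4
tcp_pos: [510.1, 2.3, 227.9]
contact_force: [-0.3, 0.0, 0.2]
```

```bash
python3 -m jog '[[[-0.005,0,-0.05,0,0,0],[-0.005,0,-0.05,0,0,0],[0,0,0,0,0,0]]]' | egrep 'time|tcp|force'
```

```text
time: 12.78
tcp_pos: [509.9, 2.3, 225.0]
contact_force: [-0.5, 1.0, 0.3]
```

```bash
python3 -m jog '[[[-0.005,0,-0.05,0,0,0],[-0.005,0,-0.05,0,0,0],[0,0,0,0,0,0]]]' | egrep 'time|tcp|force'
```

```text
time: 13.15
tcp_pos: [509.6, 2.3, 222.0]
contact_force: [0.5, -0.0, -0.2]
```

```bash
python3 -m jog '[[[0,0,-0.05,0,0,0],[0,0,-0.05,0,0,0],[0,0,0,0,0,0]]]' | egrep 'time|tcp|force'
```

```text
time: 13.52
tcp_pos: [509.5, 2.3, 218.9]
contact_force: [-0.5, 0.1, -0.5]
```

```bash
python3 -m jog '[[[0,0,-0.05,0,0,0],[0,0,-0.05,0,0,0],[0,0,0,0,0,0]]]' | egrep 'time|tcp|force'
```

```text
time: 13.9
tcp_pos: [509.7, 2.3, 216.8]
contact_force: [-2.0, -0.8, 3.3]
```

```bash
python3 -m jog '[[[0,0,-0.05,0,0,0],[0,0,-0.05,0,0,0],[0,0,0,0,0,0]]]' | egrep 'time|tcp|force'; python3 snap.py wrist w9;python3 snap.py scene s9; python3 - <<'E'
from h import *
p=load("pics/w9.npz")
c=p["img"][90:310,240:420,::-1]; a=cv2.resize(c,None,fx=2.2,fy=2.2,interpolation=cv2.INTER_CUBIC)
p=load("pics/s9.npz")
c=p["img"][170:330,230:400,::-1]; b=cv2.resize(c,None,fx=2.3,fy=2.3,interpolation=cv2.INTER_CUBIC)
h=max(a.shape[0],b.shape[0]); z=np.zeros((h,a.shape[1]+b.shape[1],3),np.uint8); z[:a.shape[0],:a.shape[1]]=a; z[:b.shape[0],a.shape[1]:]=b
cv2.imwrite("pics/c9.png",z)
E
```

```text
time: 14.28
tcp_pos: [509.6, 2.3, 212.9]
contact_force: [-0.1, 0.2, 1.1]
14.325 [509.6   2.3 212.9] [ -2.5  -2.2 113.    0.   69.1   4.4]
cam [519.8  83.8 354.6] [[0.99, -0.12, 0.0], [-0.12, -0.94, 0.32], [-0.04, -0.32, -0.95]] 60.67157479962757
14.375 [509.6   2.3 212.9] [ -2.5  -2.2 113.    0.   69.2   4.4]
cam [-65.8 573.7 552. ] [[-0.68, -0.74, 0.02], [-0.34, 0.29, -0.89], [0.65, -0.61, -0.45]] 54.193806785198966
```

View pics/c9.png

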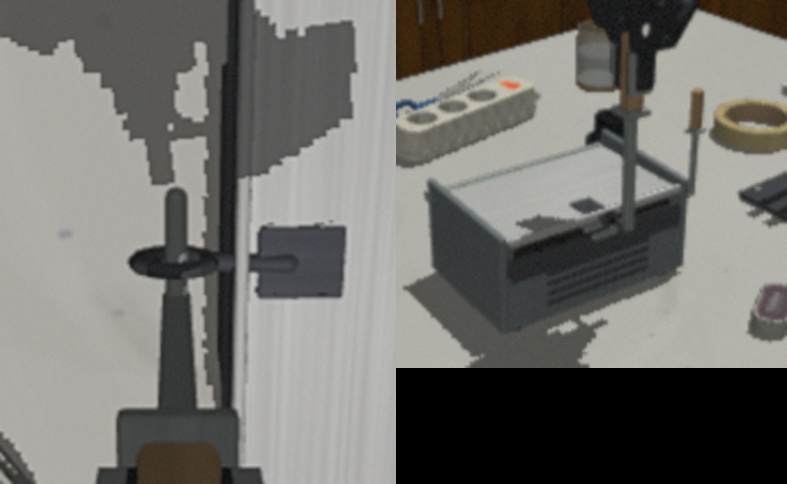

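```bash
cat > flap.py <<'E'
from h import *
import sys
def flap(tag,b=(520,640,-70,90,60,140)):
    p=load(f"pics/{tag}.npz");W=cloud(p);m=p["z_map"]>0
    for i in range(3): m&=(W[...,i]>b[2*i])&(W[...,i]<b[2*i+1])
    P=W[m]; o=P
    x=(P[:,:2]-[654,2.6])@[.9928,-.1201]; y=(P[:,:2]-[654,2.6])@[.1201,.9928]
    k=(x<-20)&(x>-118)&(abs(y)<80)&(P[:,2]>70); x,z=x[k],P[k,2]
    for _ in range(5):
        c=np.polyfit(x,z,1); r=z-np.polyval(c,x); g=abs(r)<2.5*max(r.std(),.5); x,z=x[g],z[g]
    th=np.arctan(-c[0]); print(tag,"n",len(x),"theta deg",np.degrees(th).round(2),"z at hinge",c[1].round(1),"z@-125",np.polyval(c,-125).round(1),"eye z~",(85+144*np.sin(th)).round(1))
if __name__=="__main__":
    for t in sys.argv[1:]: flap(t)
E
python3 flap.py w9
```

```text
w9 n 32547 theta deg 2.63 z at hinge 86.2 z@-125 92.0 eye z~ 91.6
```

```bash
python3 -m jog '[[[0,0,-0.035,0,0,0],[0,0,-0.035,0,0,0],[0,0,0,0,0,0]]]' | egrep 'time|tcp|force'
```

```text
time: 14.75
tcp_pos: [509.6, 2.3, 210.8]
contact_force: [0.0, -0.4, 0.9]
```

```bash
python3 -m jog '[[[0,0,-0.035,0,0,0],[0,0,-0.035,0,0,0],[0,0,0,0,0,0]]]' | egrep 'time|tcp|force'
```

```text
time: 15.12
tcp_pos: [509.5, 2.3, 208.7]
contact_force: [0.3, 0.3, 0.6]
```

```bash
python3 -m jog '[[[0,0,-0.035,0,0,0],[0,0,-0.035,0,0,0],[0,0,0,0,0,0]]]' | egrep 'time|tcp|force'
```

```text
time: 15.5
tcp_pos: [509.6, 2.3, 206.7]
contact_force: [0.1, 0.1, -0.1]
```

```bash
python3 -m jog '[[[0,0,-0.035,0,0,0],[0,0,-0.035,0,0,0],[0,0,0,0,0,0]]]' | egrep 'time|tcp|force'
```

```text
time: 15.88
tcp_pos: [509.7, 2.3, 204.7]
contact_force: [0.9, 0.6, 0.3]
```

```bash
python3 -m jog '[[[0,0,-0.035,0,0,0],[0,0,-0.035,0,0,0],[0,0,0,0,0,0]]]' | egrep 'time|tcp|force'; python3 snap.py wrist w10; python3 flap.py w10
```

```text
time: 16.25
tcp_pos: [509.8, 2.3, 203.4]
contact_force: [-0.9, 0.4, 4.6]
16.3 [509.9   2.2 203.4] [ -2.5  -1.8 113.7  -0.   68.1   4.4]
cam [520.   83.7 345.1] [[0.99, -0.12, 0.0], [-0.12, -0.94, 0.32], [-0.04, -0.32, -0.95]] 60.67157479962757
w10 n 34304 theta deg -1.11 z at hinge 86.2 z@-125 83.8 eye z~ 82.2
```

```bash
python3 -m jog '[[[0,0,-0.03,0,0,0],[0,0,-0.02,0,0,0],[0,0,0,0,0,0]]]' | egrep 'time|tcp|force'
```

```text
time: 16.68
tcp_pos: [510.0, 2.2, 202.7]
contact_force: [-2.6, -0.4, 8.8]
```

```bash
python3 -m jog '[[[0,0,-0.03,0,0,0],[0,0,0,0,0,0],[0,0,0,0,0,0]]]' | egrep 'time|tcp|force'; python3 snap.py wrist w11; python3 flap.py w11
```

```text
time: 17.05
tcp_pos: [510.1, 2.2, 202.2]
contact_force: [-1.7, 0.2, 9.8]
17.1 [510.2   2.2 202.2] [ -2.5  -1.7 113.7  -0.   67.9   4.4]
cam [520.1  83.7 343.9] [[0.99, -0.12, 0.0], [-0.12, -0.94, 0.32], [-0.04, -0.32, -0.95]] 60.67157479962757
w11 n 34526 theta deg -1.53 z at hinge 86.2 z@-125 82.9 eye z~ 81.2
```

```bash
python3 -m jog '[[[0,0,-0.03,0,0,0],[0,0,0,0,0,0],[0,0,0,0,0,0]]]' | egrep 'time|tcp|force'
```

```text
time: 17.48
tcp_pos: [510.3, 2.2, 201.7]
contact_force: [-2.2, -0.3, 12.2]
```

```bash
python3 -m jog '[[[0,0,-0.01,0,0,0],[0,0,0,0,0,0],[0,0,0,0,0,0]]]' | egrep 'time|tcp|force';python3 snap.py wrist w12; python3 flap.py w12;  python3 - <<'E'
from h import *
p=load("pics/w12.npz")
c=p["img"][90:310,240:420,::-1]; cv2.imwrite("pics/w12z.png",cv2.resize(c,None,fx=2.7,fy=2.7,interpolation=cv2.INTER_CUBIC))
E
```

```text
time: 17.85
tcp_pos: [510.2, 2.2, 201.6]
contact_force: [-3.6, -0.1, 12.4]
17.9 [510.3   2.1 201.6] [ -2.5  -1.7 113.8  -0.   67.8   4.4]
cam [520.2  83.7 343.4] [[0.99, -0.12, 0.0], [-0.12, -0.94, 0.32], [-0.04, -0.32, -0.95]] 60.67157479962757
w12 n 34586 theta deg -1.68 z at hinge 86.2 z@-125 82.6 eye z~ 80.8
```

View pics/w12z.png

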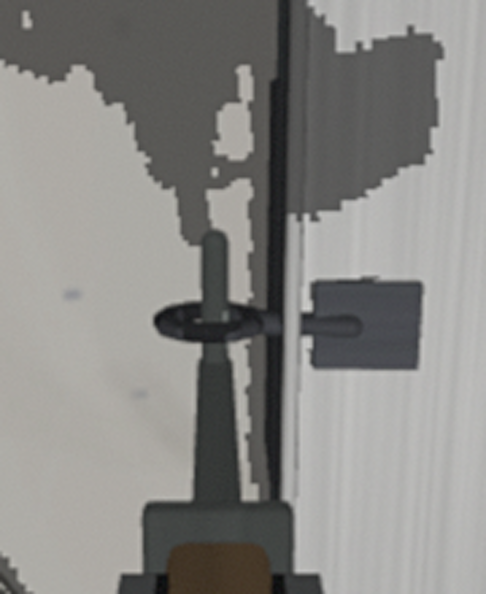

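```bash
python3 -m jog '[[[0,0,0.05,0,0,0],[0,0,0.05,0,0,0],[0,0,0.05,0,0,0],[0,0,0,0,0,0]]]' | egrep 'time|tcp|force';python3 snap.py wrist w13; python3 flap.py w13
```

```text
time: 18.4
tcp_pos: [509.7, 2.3, 203.7]
contact_force: [-0.6, 0.2, 4.0]
18.45 [509.8   2.3 203.7] [ -2.5  -1.8 113.6  -0.   68.1   4.4]
cam [519.9  83.7 345.5] [[0.99, -0.12, 0.0], [-0.12, -0.94, 0.32], [-0.04, -0.32, -0.95]] 60.67157479962757
w13 n 34258 theta deg -1.01 z at hinge 86.2 z@-125 84.0 eye z~ 82.5
```

```bash
python3 -m jog '[[[0,0,0.05,0,0,0],[0,0,0.05,0,0,0],[0,0,0,0,0,0]]]' | egrep 'time|tcp|force';python3 snap.py wrist w14; python3 flap.py w14
```

```text
time: 18.82
tcp_pos: [509.0, 2.3, 205.8]
contact_force: [-0.0, 0.2, -1.9]
18.875 [509.1   2.3 205.9] [ -2.5  -1.9 113.5  -0.   68.5   4.4]
cam [519.4  83.8 347.5] [[0.99, -0.12, -0.0], [-0.12, -0.94, 0.32], [-0.04, -0.32, -0.95]] 60.67157479962757
w14 n 33900 theta deg -0.78 z at hinge 86.2 z@-125 84.5 eye z~ 83.0
```

```bash
python3 -m jog '[[[0,0,0.05,0,0,0],[0,0,0.05,0,0,0],[0,0,0,0,0,0]]]' | egrep 'time|tcp|force';python3 snap.py wrist w15; python3 flap.py w15
```

```text
time: 19.25
tcp_pos: [509.7, 2.3, 209.8]
contact_force: [-0.8, 0.1, -2.5]
19.3 [509.6   2.3 209.7] [ -2.5  -2.1 113.3  -0.   68.8   4.4]
cam [519.9  83.8 351.5] [[0.99, -0.12, 0.0], [-0.12, -0.94, 0.32], [-0.04, -0.32, -0.95]] 60.67157479962757
w15 n 32839 theta deg -0.79 z at hinge 86.2 z@-125 84.5 eye z~ 83.0
```

```bash
python3 -m jog '[[[-0.03,-0.25,0,0,0,0],[-0.06,-0.5,0,0,0,0],[-0.07,-0.6,0,0,0,0],[-0.07,-0.6,0,0,0,0],[0,0,0,0,0,0]]]' | egrep 'time|tcp|force';python3 snap.py wrist w16; python3 flap.py w16
```

```text
time: 19.92
tcp_pos: [502.4, -58.1, 209.5]
contact_force: [0.3, -0.1, -1.6]
19.975 [502.5 -57.3 209.5] [ -9.3  -2.5 113.7   0.   68.8  -2.3]
cam [512.9  23.4 351.3] [[0.99, -0.12, 0.0], [-0.12, -0.94, 0.32], [-0.04, -0.32, -0.95]] 60.67157479962757
w16 n 34999 theta deg -0.78 z at hinge 86.2 z@-125 84.5 eye z~ 83.0
```

View pics/w16.png

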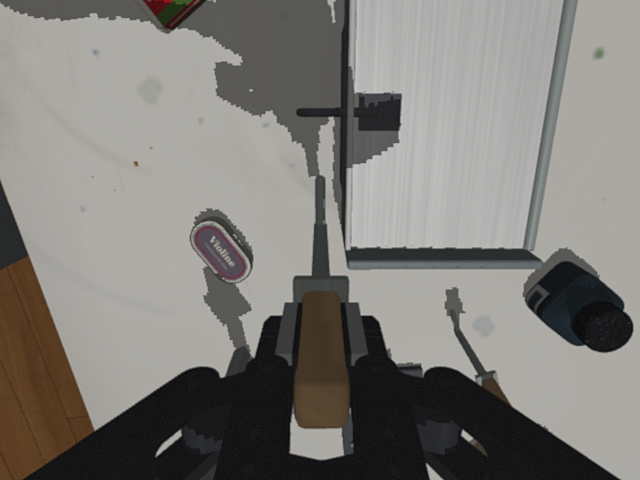

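```bash
python3 -m jog '[[[0,-0.2,0.6,0,0,0],[0.1,-0.5,1,0,0,0],[0.15,-0.9,1,0,0,0.1],[0.15,-0.9,0.4,0,0,0.1],[0.15,-0.9,0,0,0,0.1],[0.15,-0.9,0,0,0,0.1],[0.15,-0.9,0,0,0,0.16],[0.15,-0.9,0,0,0,0],[0.15,-0.9,0,0,0,0],[0.07,-0.32,0,0,0,0],[0,0,0,0,0,0],[0,0,0,0,0,0]]]' | egrep 'time|tcp|force|orie';python3 snap.py wrist w17; python3 - <<'E'
from h import *
p=load("pics/w17.npz");W=cloud(p);ok=p["z_map"]>0
def pts(b):
    m=ok.copy()
    for i in range(3): m&=(W[...,i]>b[2*i])&(W[...,i]<b[2*i+1])
    return W[m]
for nm,b in dict(tines=(500,580,-330,-250,124,139),base=(470,610,-350,-210,4,14),prong=(510,570,-270,-225,150,195),collar=(515,565,-300,-250,276,290)).items():
    P=pts(b)
    if len(P)<5: print(nm,len(P));continue
    print(nm,len(P),P.mean(0).round(1),cv2.minAreaRect(P[:,:2].astype(np.float32)),np.percentile(P,[2,98],axis=0).round(1).tolist())
E
```

```text
time: 21.48
tcp_pos: [539.2, -275.0, 299.5]
orientation: [[0.999, -0.0, 0.042], [-0.042, 0.001, 0.999], [-0.0, -1.0, 0.001]]
contact_force: [0.0, 0.6, -1.4]
21.525 [ 539.2 -274.9  299.5] [-29.4   5.6  95.8   0.   78.5 -27. ]
cam [ 543.  -193.1  441.3] [[1.0, -0.04, 0.0], [-0.04, -0.95, 0.32], [-0.01, -0.32, -0.95]] 60.67157479962757
tines 2130 [ 537.8 -286.5  129.2] ((537.8678588867188, -288.4051208496094), (59.90217208862305, 36.049686431884766), 87.55860900878906) [[520.2, -316.6, 126.5], [555.6, -258.8, 133.2]]
base 5240 [ 539.  -273.6    7.1] ((538.1788940429688, -286.2070617675781), (104.3486557006836, 85.04193878173828), 87.40577697753906) [[497.0, -334.2, 5.1], [579.5, -235.0, 9.7]]
prong 484 [ 540.2 -253.4  174.5] ((540.0037231445312, -253.7470245361328), (32.364017486572266, 6.6232686042785645), 87.75847625732422) [[536.9, -269.1, 172.1], [543.6, -238.3, 176.2]]
collar 1275 [ 539.9 -266.2  283.3] ((539.86181640625, -267.8710021972656), (11.47480583190918, 24.074825286865234), 86.25056457519531) [[528.4, -272.6, 278.8], [551.3, -262.6, 289.2]]
```

View pics/w17.png

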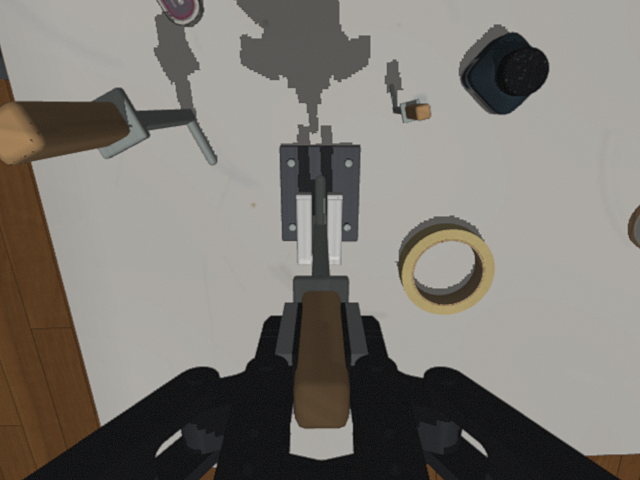

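```bash
python3 -m jog '[[[-0.01,-0.06,-0.4,0,0,0],[0,0,-0.5,0,0,0],[0,0,-0.4,0,0,0],[0,0,-0.4,0,0,0],[0,0,-0.2,0,0,0],[0,0,0,0,0,0]]]' | egrep 'time|tcp|force|orie'
```

```text
time: 22.28
tcp_pos: [538.6, -277.5, 241.8]
orientation: [[0.999, -0.001, 0.042], [-0.042, 0.001, 0.999], [-0.001, -1.0, 0.001]]
contact_force: [-0.9, 0.6, -2.2]
```

```bash
python3 -m jog '[[[0,0,-0.4,0,0,0],[0,0,-0.6,0,0,0],[0,0,-0.6,0,0,0],[0,0,-0.5,0,0,0],[0,0,-0.3,0,0,0],[0,0,0,0,0,0]]]' | egrep 'time|tcp|force|orie'; python3 snap.py wrist w18
```

```text
time: 23.02
tcp_pos: [538.4, -277.3, 169.3]
orientation: [[0.999, -0.002, 0.042], [-0.042, 0.001, 0.999], [-0.002, -1.0, 0.001]]
contact_force: [0.4, -0.0, -1.4]
23.075 [ 539.  -277.6  170.3] [-29.6  10.3 104.3   0.   65.4 -27.2]
cam [ 542.5 -195.4  311.1] [[1.0, -0.04, -0.0], [-0.04, -0.95, 0.32], [-0.01, -0.32, -0.95]] 60.67157479962757
```

View pics/w18.png

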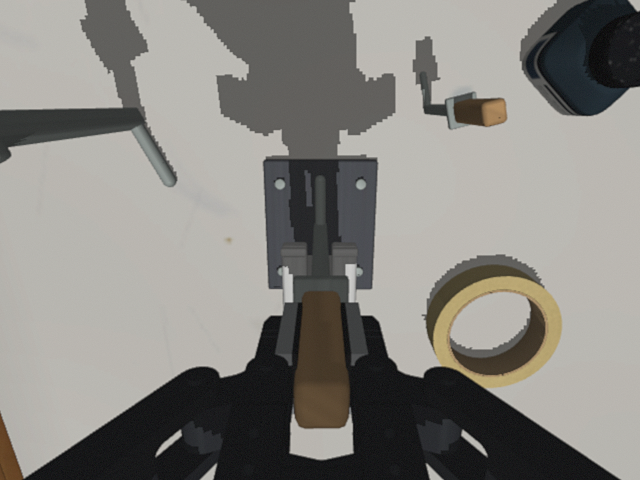

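```bash
python3 -m jog '[[[0,0.02,-0.3,0,0,0],[0,0,-0.2,0,0,0],[0,0,-0.08,0,0,0],[0,0,0,0,0,0]]]' | egrep 'time|tcp|force'
```

```text
time: 23.58
tcp_pos: [539.1, -277.0, 152.9]
contact_force: [0.2, 0.7, -1.6]
```

```bash
python3 -m jog '[[[0,0,-0.05,0,0,0],[0,0,0,0,0,0]]]' | egrep 'time|tcp|force'
```

```text
time: 23.82
tcp_pos: [539.2, -277.0, 151.7]
contact_force: [-0.8, 0.3, -1.7]
```

```bash
python3 -m jog '[[[0,0,-0.03,0,0,0],[0,0,0,0,0,0]]]' | egrep 'time|tcp|force'
```

```text
time: 24.08
tcp_pos: [539.2, -277.1, 151.4]
contact_force: [-1.7, -0.1, 2.0]
```

```bash
python3 -m jog '[[[0,0,0,0,0,0],[0,0,0,0,0,0],[0,0,0,0,0,0],[0,0,0,0,0,0]]]' 0.7 | egrep 'time|tcp|force|width'; python3 snap.py wrist w19
```

```text
time: 24.58
tcp_pos: [539.0, -277.0, 150.7]
contact_force: [-0.7, -0.2, 0.1]
grip_width: 59.8
24.625 [ 539.  -277.   150.7] [-29.6  11.3 105.4   0.   63.3 -27.1]
cam [ 542.8 -195.   292.4] [[1.0, -0.04, 0.0], [-0.04, -0.95, 0.32], [-0.01, -0.32, -0.95]] 60.67157479962757
```

View pics/w19.png

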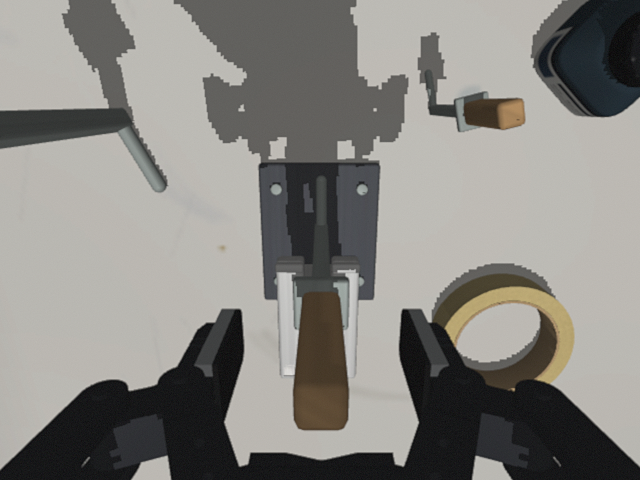

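Pole hangs in the fork (handle around (322,360), collar between tines behind the lips). Retreat upward and verify everything.

```bash
python3 -m jog '[[[0,0,0.5,0,0,0],[0,0,1,0,0,0],[0,0,1,0,0,0],[0,0,1,0,0,0],[0,0,1,0,0,0],[0,0,1,0,0,0],[0,0,0.5,0,0,0],[0,0,0,0,0,0],[0,0,0,0,0,0]]]' | egrep 'time|tcp|force|width'; python3 snap.py wrist w20; python3 snap.py scene s20; python3 snap.py top t20; python3 - <<'E'
from h import *
def pts(p,b):
    W=cloud(p); m=p["z_map"]>0
    for i in range(3): m&=(W[...,i]>b[2*i])&(W[...,i]<b[2*i+1])
    return W[m]
p=load("pics/w20.npz")
for nm,b in dict(handletop=(500,580,-320,-230,195,212),handle=(500,580,-320,-230,145,190),prong=(500,580,-270,-200,18,34)).items():
    P=pts(p,b); print(nm,len(P),P.mean(0).round(1),cv2.minAreaRect(P[:,:2].astype(np.float32)),np.percentile(P[:,2],[2,98]).round(1))
# bystander motion: diff of top images
a=load("pics/top0.npz");b=load("pics/t20.npz")
d=np.abs(a["img"].astype(int)-b["img"]).max(2)>40
n,l,s,c=cv2.connectedComponentsWithStats(d.astype(np.uint8))
print([ (s[i].tolist()) for i in range(1,n) if s[i,4]>15])
P=pts(b,(530,650,-80,90,70,130)); x=(P[:,:2]-[654,2.6])@[.9928,-.1201];k=(x<-20)&(x>-118)
print("flap fit top",np.polyfit(x[k],P[k,2],1))
c=load("pics/s20.npz")["img"][150:330,220:460,::-1]; cv2.imwrite("pics/s20z.png",cv2.resize(c,None,fx=3.3,fy=3.3,interpolation=cv2.INTER_CUBIC))
E
```

```text
time: 25.75
tcp_pos: [538.4, -276.7, 329.3]
contact_force: [-0.4, -0.3, -0.5]
grip_width: 59.8
25.8 [ 538.3 -276.6  328.9] [-29.6   5.1  93.4   0.   81.7 -27.1]
cam [ 542.5 -194.9  471.1] [[1.0, -0.04, -0.0], [-0.04, -0.95, 0.32], [-0.01, -0.32, -0.95]] 60.67157479962757
25.85 [ 538.3 -276.6  328.8] [-29.6   5.2  93.4   0.   81.7 -27.1]
cam [-65.8 573.7 552. ] [[-0.68, -0.74, 0.02], [-0.34, 0.29, -0.89], [0.65, -0.61, -0.45]] 54.193806785198966
25.9 [ 538.3 -276.7  329. ] [-29.6   5.2  93.3   0.   81.7 -27.1]
cam [ 323.   -46.3 1442.6] [[-0.01, -1.0, -0.0], [-0.98, 0.01, -0.19], [0.19, 0.0, -0.98]] 49.79910797999814
handletop 475 [ 539.8 -276.3  198. ] ((539.788330078125, -276.900390625), (16.424226760864258, 14.818655967712402), 87.40936279296875) [195.5 199.7]
handle 287 [ 540.2 -269.4  169. ] ((540.0747680664062, -270.25567626953125), (3.5268445014953613, 15.88525676727295), 88.50096893310547) [146.  188.9]
prong 170 [ 541.1 -254.8   26.3] ((541.1934814453125, -254.8849639892578), (29.97298240661621, 5.442042350769043), 87.46065521240234) [24.1 28.2]
[[413, 150, 115, 124, 6482], [272, 209, 73, 49, 2472], [255, 225, 10, 12, 63], [250, 239, 123, 132, 4243], [294, 265, 4, 7, 17], [349, 271, 132, 100, 7792], [244, 365, 4, 6, 16], [323, 401, 51, 79, 2434], [251, 402, 16, 48, 437], [0, 411, 35, 22, 410], [269, 423, 20, 10, 114], [0, 442, 5, 15, 51], [307, 450, 32, 10, 78], [0, 459, 50, 21, 553], [310, 458, 38, 22, 212], [253, 461, 14, 19, 176], [173, 465, 14, 15, 53], [275, 464, 5, 6, 20], [296, 465, 36, 15, 155]]
flap fit top [5.29784415e-03 8.63049184e+01]
```

View pics/s20z.png

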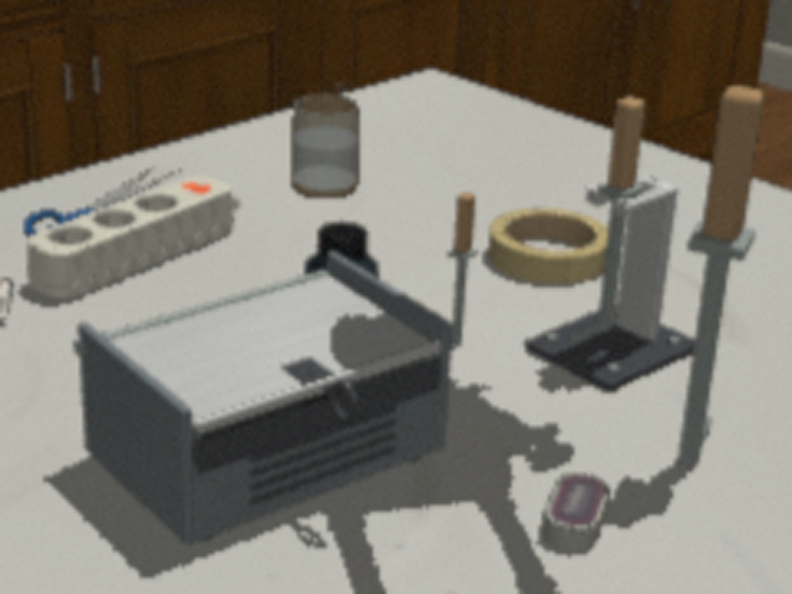

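View pics/t20.png

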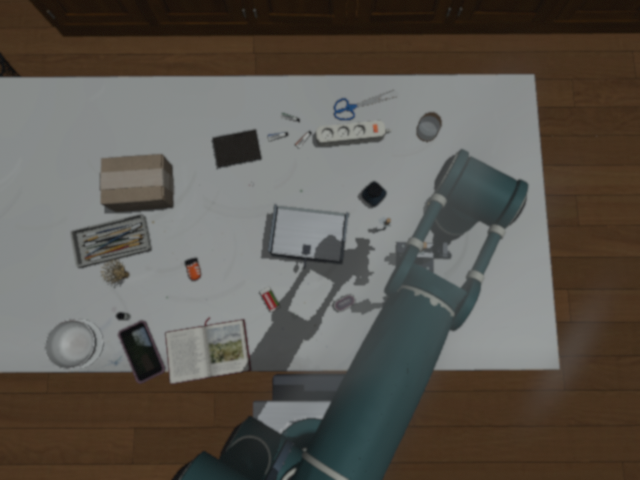

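```bash
python3 -c "
from cell import ctrl
print(ctrl.hand_in())"
```

```text
the job is handed in; nothing more can be done
None
```

The flap is shut and held by its catch, and the middle-sized pole is back in the fork. The job was handed in at about 26 s of the 58 s.

**What I did:** I took the pole from the stand and put its prong through the ring eye. I then drew the flap down along its arc, in steps of 1 to 2 mm near the end, feeling for the catch and the seal. After that I unhooked sideways, hung the pole back and raised the clear, open gripper.

**Force on the flap:** The highest pull I read was about 14.5 N, with the pole's weight allowed for. I could only read the force at the end of each move, so the peak as the catch passed was not captured.

**Last checks:**
- **Flap:** It stayed at about -0.8° (eye at about 83 mm) once the pull was off, both before and after unhooking. A final top view gave about -0.3° by a rougher fit.
- **Pole:** It hangs upright with the handle top at 198 mm, the same as at the start. It sits about 1.5 mm sideways from where it was, which is about the play in the slot.
- **Other things:** In the last pictures every other listed thing in view looked to be where it started. I did not measure them one by one, and an automatic before/after comparison told me nothing because the arm and its shadow were in view.

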